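# Cross-tighten the lid of a laboratory pressure vessel

## Task

Take the T-handle key from its block and tighten the four lid screws of the pressure vessel crosswise in two passes: first bring every screw just snug (about 0.24 N m), doing the opposite screw before going on to the other pair, then in the same crosswise order turn every screw about 25 degrees further until tight (about 0.33 N m, never past 0.38). Turn the screws with the key only and without forcing it or leaning on it, leave the bottle, flask and cups alone, and stand the key upright back in its block.

Things in the scene. Friction and masses are not known exactly. Their poses are not given: they have to be found in the camera images.
- vessel: Steel pressure vessel, fixed to the bench. Origin: centre of its underside, on the bench; z up. Foot plate 150 mm square, lid 152 mm across, its flat top 90 mm above the bench. Four screws stand on the lid 52 mm from its centre: screw 1 on the vessel's +x side, 2 on +y, 3 on -x, 4 on -y, so 1 is opposite 3 and 2 opposite 4. A port 30 mm across, 22 mm high, stands in the middle.
- head1 (a point): Centre of the top of screw 1's steel head, 109 mm above the bench. From the lid up: round collar 27 mm across, 3 mm high; square head 16 mm across flats, 13 mm high (x and y of this point square to the flats); cone 3 mm high, 15.6 to 9 mm across. The point turns with the screw. The screw turns about its vertical axis and does not sink.
- head2 (a point): Centre of the top of screw 2's steel head, 109 mm above the bench. From the lid up: round collar 27 mm across, 3 mm high; square head 16 mm across flats, 13 mm high (x and y of this point square to the flats); cone 3 mm high, 15.6 to 9 mm across. The point turns with the screw. The screw turns about its vertical axis and does not sink.
- head3 (a point): Centre of the top of screw 3's steel head, 109 mm above the bench. From the lid up: round collar 27 mm across, 3 mm high; square head 16 mm across flats, 13 mm high (x and y of this point square to the flats); cone 3 mm high, 15.6 to 9 mm across. The point turns with the screw. The screw turns about its vertical axis and does not sink.
- head4 (a point): Centre of the top of screw 4's steel head, 109 mm above the bench. From the lid up: round collar 27 mm across, 3 mm high; square head 16 mm across flats, 13 mm high (x and y of this point square to the flats); cone 3 mm high, 15.6 to 9 mm across. The point turns with the screw. The screw turns about its vertical axis and does not sink.
- screw1 (a joint): Draw of screw 1 in rad: how far it is turned beyond its seat; clockwise from above tightens. It first runs down at 0.06 N m through 0.15 to 0.65 rad that no reading shows. At the seat the torque jumps to 0.20 N m and rises 0.20 N m per rad (turned slowly): snug 0.2 rad (0.24 N m), tight 0.65 rad (0.33 N m), over-tight from 0.9 rad (0.38 N m). It stays.
- screw2 (a joint): Draw of screw 2 in rad: how far it is turned beyond its seat; clockwise from above tightens. It first runs down at 0.06 N m through 0.15 to 0.65 rad that no reading shows. At the seat the torque jumps to 0.20 N m and rises 0.20 N m per rad (turned slowly): snug 0.2 rad (0.24 N m), tight 0.65 rad (0.33 N m), over-tight from 0.9 rad (0.38 N m). It stays.
- screw3 (a joint): Draw of screw 3 in rad: how far it is turned beyond its seat; clockwise from above tightens. It first runs down at 0.06 N m through 0.15 to 0.65 rad that no reading shows. At the seat the torque jumps to 0.20 N m and rises 0.20 N m per rad (turned slowly): snug 0.2 rad (0.24 N m), tight 0.65 rad (0.33 N m), over-tight from 0.9 rad (0.38 N m). It stays.
- screw4 (a joint): Draw of screw 4 in rad: how far it is turned beyond its seat; clockwise from above tightens. It first runs down at 0.06 N m through 0.15 to 0.65 rad that no reading shows. At the seat the torque jumps to 0.20 N m and rises 0.20 N m per rad (turned slowly): snug 0.2 rad (0.24 N m), tight 0.65 rad (0.33 N m), over-tight from 0.9 rad (0.38 N m). It stays.
- key_grip (a point): Centre of the cross bar of the dark steel T-handle socket key (0.40 kg), to be gripped here; 50 to 70 N holds it. Bar 70 mm long (x), 18 mm wide (y), 26 mm high; z is the key's axis, up. Open lower end 85 mm below. Socket: 31 mm across outside, square inside, 24.5 mm wide at the flared mouth, 19.5 mm from 5 to 20 mm in, sides parallel to the bar; play on a screw 0.25 rad either way. On, its rim meets the collar 93 mm above the bench.
- holder: The wooden block in which the key stands, fixed to the bench: 80 x 80 x 40 mm with a square hole 44 x 44 mm, 22 mm deep, in its middle. Origin: centre of its underside, on the bench; x and y along its sides. With the key standing in the hole the centre of the key's bar is 103 mm above the bench.
- wash_bottle: Bystander: pale plastic bottle, 68 mm across, 150 mm tall. Origin: centre of its underside.
- cup_a: Bystander: pale sample cup, 64 mm across, 45 mm tall. Origin: centre of its underside.
- cup_b: Bystander: as the other sample cup. Origin: centre of its underside.
- flask: Bystander: conical glass flask, 68 mm across, 90 mm tall. Origin: centre of its underside.
There are look-alikes about, which are no part of the job. There is more than one size of the holder; the job needs the smaller. What is shaped like the part that bears key_grip but purple is not meant.

How it is judged:
By the outcome, as a careful person would: the job done as asked, in the order asked, and still so for the second after the job is handed in, with the robot touching nothing.
It also fails if it takes over 72 s, if anything falls off the work surface, if the arm or the gripper's body presses on something with over 40 N, if the wrist force passes 120 N, or if a joint passes its speed limit or range.

## Robot

A 6-joint arm with a two-finger parallel gripper is mounted at the origin on the work surface. World frame = base frame: x ahead of the robot, y to its left, z up, the work surface at z = 0. Lengths are in mm, angles in degrees, forces in N, time in s.
With the tool pointing down it reaches from about 300 to 850 mm from the base axis. Payload 4.2 kg.
Tool frame: the origin (TCP) lies midway between the tips of the shut fingers; the grasp point (between the pads) lies 19 mm behind it (env.grip_depth is the distance from the TCP to the grasp point, in mm); z points along the fingers, y is the line along which they close (so a half turn about z gives the same grasp; the last joint's range is limited). The gripper opens to 91 mm and grips with 3 to 60 N. Pads are 32 mm wide; open, the fingers measure 118 mm over their backs; the gripper's body (76 mm by 178 mm) begins 60 mm behind the grasp point.
Start: joints at [-1.146, 18.312, 89.639, -0, 72.044, -1.146], TCP at [575.016, 0, 213.976] pointing down, gripper open.
Joint ranges: [-177.97, 177.97], [-48.28, 115.42], [12.27, 149.76], [-77.06, 257.06], [2.81, 150.46], [-146.56, 146.56]. Speed limits (degrees/s): [147.25, 147.25, 180, 180, 180, 180].

## Interface

Orientations are given as [roll, pitch, yaw] about the fixed x, y, z axes, in that order (R = Rz(yaw) Ry(pitch) Rx(roll)).
In Python, from workcell import env, eyes gives the robot as it stands.
- The arm moves only by the tool send_rows, never from a script. Its argument "motion" is a list of rows, each a list of 7 numbers: the shift along the world's x, y, z normalised to -1 to 1, where 1 is 0.5 m, then the turn, a rotation vector about the world's x, y, z normalised to -1 to 1, where 1 is 60 degrees, then the opening, from -1 (shut) to 1 (fully open). A call has 1 to 20 rows; each row is the pose to reach, as a shift and turn from the pose commanded when the call began; what a row does not reach only later rows make up. A row lasts 1/8 s, in which the tool goes at most 62.5 mm and 10.7 degrees, less where a joint would pass 70% of its speed; a pose out of reach is approached as far as the arm can. A call with a number of a shift or a turn outside -1 to 1 is refused whole. A call with a gripper value outside its range is refused whole. The fingers move at their own pace and stop on an object; "squeeze" is the grip in N (left out, the last holds). Time passes only in rows, so rows that repeat a pose let the fingers close. It gives the time, the measured TCP pose, the force, the opening and the grip force at its end, in the units of the state.
- env.state(): the state, without advancing time (a new reading comes with each control period).
- eyes.grab_frame(name): name is "scene" or "side" or "wrist"; returns a dict with "pixels" (480x640x3 uint8, red, green, blue), "depth" (480x640 float32, mm along the optical axis (not along the pixel's ray), 0 where there is no reading), "fx", "fy", "cx", "cy" (pixels), "R" (3x3) and "t" (3): a world point X has camera coordinates R X + t; the wrist camera has in their place "T_tool_cam" (4x4, takes a point from camera to tool coordinates, whose origin is the TCP and whose axes are the flange's). Camera axes: x right, y down, z forward; pixel columns grow to the right and rows downward; lengths in mm; the calibration is good to about 2 mm. A picture is of the moment at which its call begins: read the wrist's pose just before it.
- env.job_done(): hands the job in; it is judged then, once.
The state is a dict: "time_s": time; "qpos": joint angles; "qvel": joint speeds; "effort": joint torques, N m; "ee_pos": TCP position; "ee_rot": TCP orientation; "force": force on the tool from outside, world axes, zero at the start; "torque": the same for the moment, N m; "gripper_width": finger opening in mm; "gripper_force": force on a finger pad.
Only numpy, scipy, OpenCV 4.12 (cv2) and the standard library are available. Lean on these libraries where they do the work, as an engineer would, in place of code of your own. Each camera call takes 0.05 s, during which the arm holds its last target. There are 200 camera calls.

## Working session

There is one attempt and no reset: what is moved stays moved. The work goes in short steps, Python scripts to look and compute and a tool call to move; the robot and the scene stay as the last step left them, time stands still between calls to the robot, and variables do not carry over. Pictures are saved under pics/ and viewed, at most 10 in all, crops included, and the job is handed in when it is done.

Besides the shell and the picture viewer there is one more tool, called after "Emit:" as name(argument=value, ...) on one line, values as JSON. send_rows: Moves the arm, as the interface text tells. Its arguments: {"type":"object","properties":{"motion":{"type":"array"},"squeeze":{"type":"number"}},"required":["motion"]}

```bash
ls; mkdir -p pics; python3 - <<'E'
from workcell import env, eyes
import cv2, numpy as np, pickle
s=env.state(); print(s)
for n in ["scene","side"]:
    f=eyes.grab_frame(n); pickle.dump(f,open(n+".pkl","wb"))
    cv2.imwrite(f"pics/{n}0.png",f["pixels"][:,:,::-1]); print(n,f["fx"],f["R"],f["t"])
E
```

```text
pics
{'time_s': 0.0, 'qpos': array([-1.14672914e+00,  1.83528336e+01,  8.97049217e+01, -1.18147392e-03,
        7.20433323e+01, -1.14494986e+00]), 'qvel': array([-0.13429393, -0.0127673 , -0.05653517, -0.05231059,  0.02226146,
        0.16590444]), 'effort': array([-5.01459035e-04, -4.12465632e+01, -2.31973493e+01,  7.28826877e-02,
        4.58198413e-02, -1.41870069e-04]), 'ee_pos': array([ 5.74510623e+02, -4.18765279e-03,  2.13118378e+02]), 'ee_rot': array([-1.79898910e+02, -8.96856807e-04,  8.99985852e+01]), 'force': array([-0.3130282 ,  0.47919116, -0.37773   ]), 'torque': array([-0.02168335,  0.02645406,  0.01580154]), 'gripper_force': 0.0, 'gripper_width': 91.32610935160383}
scene 533.9139868589089 [[ 0.14864588  0.98884268 -0.00972412]
 [ 0.7231586  -0.115404   -0.68097251]
 [-0.67449688  0.09419168 -0.73224442]] [ -87.43738525 -303.21107887 1438.08711034]
side 503.8372611064149 [[ 0.95315867 -0.30220626 -0.01264585]
 [-0.17329676 -0.51135642 -0.84171423]
 [ 0.24790477  0.80447871 -0.53977517]] [-499.34668949  166.73241654  900.717113  ]
```

View pics/scene0.png

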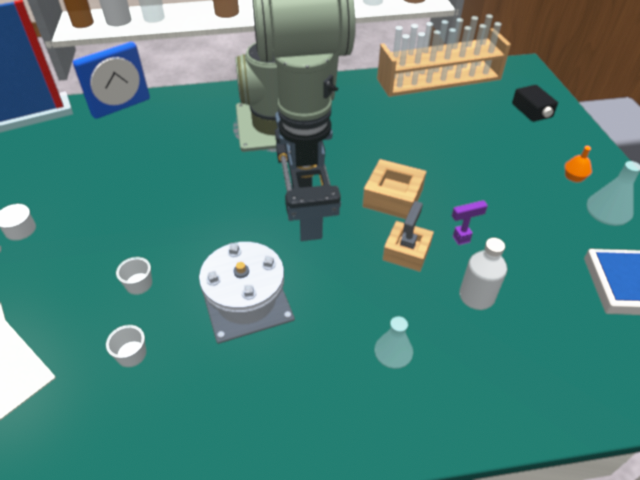

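View pics/side0.png

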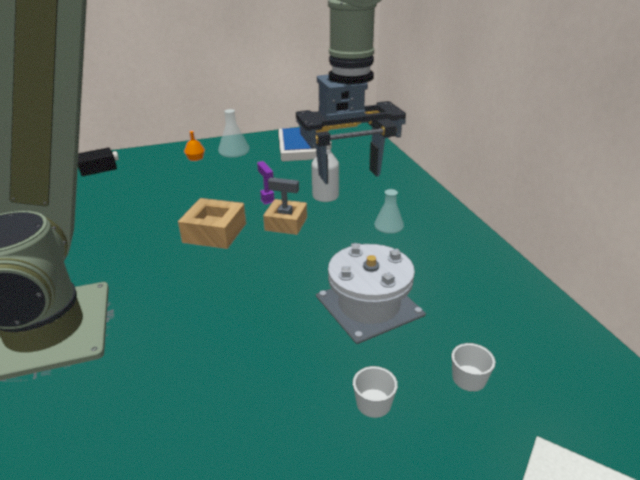

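Scene: small holder with dark key at (410,243), key bar (413,218), purple look-alike (468,215). Vessel port is at (240,268), with heads at (234,249), (268,261), (248,291), (213,277). In the side view the key bar is at (285,185) and the port at (371,262).

```bash
cat > h.py <<'E'
import numpy as np, cv2, pickle
from scipy.spatial.transform import Rotation as Rn
def ray(f,u,v):
    d=np.array([(u-f["cx"])/f["fx"],(v-f["cy"])/f["fy"],1.0])
    if "T_tool_cam" in f: T=f["T_w"]; return T[:3,3],T[:3,:3]@d
    return -f["R"].T@f["t"], f["R"].T@d
def onz(f,u,v,z):
    c,d=ray(f,u,v); return c+d*(z-c[2])/d[2]
def pt(f,u,v):
    c,d=ray(f,u,v); return c+d*f["depth"][int(v),int(u)]
def cloud(f):
    v,u=np.mgrid[:480,:640]; c,_=ray(f,0,0)
    d=np.stack([(u-f["cx"])/f["fx"],(v-f["cy"])/f["fy"],np.ones(u.shape)],-1)
    M=f["T_w"][:3,:3] if "T_w" in f else f["R"].T
    return c+(d*f["depth"][...,None])@M.T
def wrist(eyes,env,name):
    s=env.state(); f=eyes.grab_frame("wrist")
    T=np.eye(4); T[:3,:3]=Rn.from_euler("xyz",s["ee_rot"],degrees=True).as_matrix(); T[:3,3]=s["ee_pos"]
    f["T_w"]=T@f["T_tool_cam"]; pickle.dump(f,open(name+".pkl","wb"))
    cv2.imwrite(f"pics/{name}.png",f["pixels"][:,:,::-1]); return f,s
E
python3 - <<'E'
from h import *
from workcell import eyes
sc=pickle.load(open("scene.pkl","rb")); sd=pickle.load(open("side.pkl","rb"))
np.set_printoptions(precision=1,suppress=True)
for n,f,L in [("scene",sc,dict(port=(240,265,112),s_a=(234,248,109),s_b=(268,260,109),s_c=(248,290,109),s_d=(213,276,109),bar=(414,215,116))),
 ("side",sd,dict(port=(371,258,112),s1=(356,247,109),s2=(396,253,109),s3=(388,278,109),s4=(346,269,109),bar=(285,181,116)))]:
    for k,(u,v,z) in L.items(): print(n,k,onz(f,u,v,z),pt(f,u,v))
# clouds: key bar and holder, and footplate
for n,f in (("scene",sc),("side",sd)):
    P=cloud(f); 
    m=(P[...,2]>95)&(P[...,2]<125)&(f["depth"]>0)&(abs(P[...,0]-420)<200)&(P[...,1]>100)&(P[...,1]<400)&(f["pixels"].max(-1)<110)
    q=P[m]; print(n,"dark",len(q), q.min(0) if len(q) else 0,q.max(0) if len(q) else 0)
    if len(q)>5:
        print(cv2.minAreaRect(q[:,:2].astype(np.float32)))
    m=(P[...,2]>36)&(P[...,2]<45)&(f["depth"]>0)&(f["pixels"][...,0]>130)&(f["pixels"][...,2]<130)
    k,l,st,c=cv2.connectedComponentsWithStats(cv2.morphologyEx(m.astype(np.uint8),cv2.MORPH_CLOSE,np.ones((5,5))))
    for i in range(1,k):
        if st[i,4]>150: q=P[m&(l==i)]; print(n,"wood",st[i],cv2.minAreaRect(q[:,:2].astype(np.float32)))
T=eyes.grab_frame("wrist")["T_tool_cam"]; print(T)
E
```

```text
scene port [ 574.6 -122.5  112. ] [ 575.4 -122.5  112.9]
scene s_a [ 529.2 -131.1  109. ] [ 528.2 -131.2  108. ]
scene s_b [568.1 -71.7 109. ] [569.8 -71.7 110.9]
scene s_c [ 630.6 -112.4  109. ] [ 630.7 -112.4  109.2]
scene s_d [ 589.9 -171.5  109. ] [ 589.6 -171.5  108.7]
scene bar [504.5 218.6 116. ] [506.4 217.8 118. ]
side port [ 573.1 -123.3  112. ] [ 573.5 -122.5  111.3]
side s1 [562.1 -78.3 109. ] [563.5 -74.8 106.5]
side s2 [ 623.  -119.2  109. ] [ 624.3 -116.5  106.9]
side s3 [ 579.8 -182.2  109. ] [ 581.7 -178.4  105.7]
side s4 [ 522.  -136.2  109. ] [ 521.9 -136.5  109.3]
side bar [501.4 213.1 116. ] [502.1 216.1 114.5]
scene dark 133 [477.7 193.5  95.1] [532.6 335.4 119.1]
((494.7046203613281, 260.087158203125), (42.121131896972656, 144.52455139160156), 16.478776931762695)
scene wood [385 224  49  37 268] ((500.8400573730469, 219.49520874023438), (79.4570541381836, 83.31758117675781), 57.9239387512207)
side dark 271 [464.5 191.8  95.3] [530.7 238.  117.9]
((495.40899658203125, 214.42604064941406), (22.013917922973633, 69.9676284790039), 65.55137634277344)
side wood [264 200  42  22 463] ((497.6678161621094, 220.74330139160156), (85.36964416503906, 81.90670013427734), 57.87413787841797)
[[  -0.    -1.    -0.3   77.4]
 [   1.    -0.    -0.     0.3]
 [   0.    -0.3    1.  -170.3]
 [   0.     0.     0.     1. ]]
```

Emit:
send_rows(motion=[[-0.15,0.43,0.06,0,0,1,1],[-0.15,0.43,0.06,0,0,1,1],[-0.15,0.43,0.06,0,0,1,1],[-0.15,0.43,0.06,0,0,1,1],[-0.15,0.43,0.06,0,0,1,1],[-0.15,0.43,0.06,0,0,1,1],[-0.15,0.43,0.06,0,0,1,1],[-0.15,0.43,0.06,0,0,1,1],[-0.15,0.43,0.06,0,0,1,1]], squeeze=60)

```text
time_s: 1.27
ee_pos: [500.1, 214.8, 243.9]
ee_rot: [180.0, -0.0, 149.9]
force: [0.6, -0.4, 0.1]
gripper_width: 91.4
gripper_force: 0.0
```

```bash
python3 - <<'E'
from h import *
from workcell import env,eyes
np.set_printoptions(precision=1,suppress=True)
f,s=wrist(eyes,env,"w1"); print(s["ee_pos"],s["ee_rot"],s["qpos"],s["torque"],s["force"])
P=cloud(f); dk=f["pixels"].max(-1)<110
for lo,hi in ((108,124),):
    m=(P[...,2]>lo)&(P[...,2]<hi)&dk&(np.hypot(P[...,0]-500,P[...,1]-216)<60)
    q=P[m]; print("bar",len(q),q[:,2].mean(),cv2.minAreaRect(q[:,:2].astype(np.float32)),q.mean(0))
m=(P[...,2]>34)&(P[...,2]<46)&(f["pixels"][...,0]>130)&(f["pixels"][...,2]<130)&(np.hypot(P[...,0]-500,P[...,1]-218)<62)
q=P[m]; print("hold",len(q),cv2.minAreaRect(q[:,:2].astype(np.float32)),q.mean(0))
E
```

```text
[500.1 214.8 243.9] [180.   -0.  149.9] [ 22.   14.5  90.7   0.   74.8 -37.9] [ 0.1 -0.1  0. ] [ 0.6 -0.4  0.1]
bar 315 113.67199496278214 ((497.6559753417969, 220.68994140625), (17.99945831298828, 70.33735656738281), 56.91941452026367) [493.  223.7 113.7]
hold 3081 ((498.64898681640625, 221.45419311523438), (80.19563293457031, 80.45254516601562), 57.86927795410156) [490.2 226.   39.4]
```

View pics/w1.png

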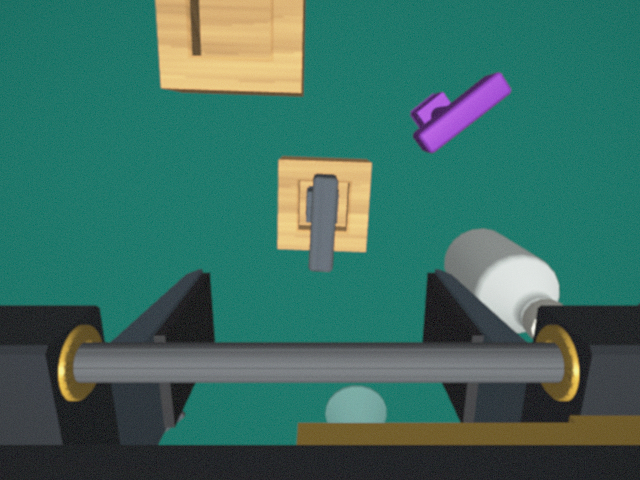

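Picture: key bar spans (312..336, 175..270) centred at about (322,222) in the small block (278..370, 158..250), and the purple key and the bottle are clear to the right. I'm going down to grip it.

Emit:
send_rows(motion=[[-0.004,0.012,-0.08,0,0,-0.04,1],[-0.004,0.012,-0.16,0,0,-0.04,1],[-0.004,0.012,-0.24,0,0,-0.04,1],[-0.004,0.012,-0.29,0,0,-0.04,1],[-0.004,0.012,-0.32,0,0,-0.04,1],[-0.004,0.012,-0.32,0,0,-0.04,1],[-0.004,0.012,-0.32,0,0,-0.04,-1],[-0.004,0.012,-0.32,0,0,-0.04,-1],[-0.004,0.012,-0.32,0,0,-0.04,-1],[-0.004,0.012,-0.32,0,0,-0.04,-1],[-0.004,0.012,-0.32,0,0,-0.04,-1],[-0.004,0.012,-0.32,0,0,-0.04,-1]], squeeze=60)

```text
time_s: 2.82
ee_pos: [498.0, 221.0, 84.0]
ee_rot: [180.0, -0.0, 147.6]
force: [0.5, -1.1, -0.2]
gripper_width: 33.8
gripper_force: 0.0
```

Emit:
send_rows(motion=[[0,0,0,0,0,0,-1],[0,0,0,0,0,0,-1],[0,0,0,0,0,0,-1],[0,0,0,0,0,0,-1],[0,0,0.03,0,0,0,-1],[0,0,0.08,0,0,0,-1],[0,0,0.16,0,0,0,-1],[0,0,0.24,0,0,0,-1],[0,0,0.32,0,0,0,-1],[0,0,0.34,0,0,0,-1],[0,0,0.34,0,0,0,-1]])

```text
time_s: 4.2
ee_pos: [497.6, 220.8, 253.5]
ee_rot: [-180.0, -0.0, 147.6]
force: [-0.4, -0.1, -5.6]
gripper_width: 17.7
gripper_force: 60.0
```

Emit:
send_rows(motion=[[0.02,-0.06,0,0,0,0,-1],[0.06,-0.16,0,0,0,0,-1],[0.1,-0.27,0,0,0,0,-1],[0.14,-0.38,0,0,0,0,-1],[0.18,-0.48,0,0,0,0,-1],[0.22,-0.59,0,0,0,0,-1],[0.25,-0.68,0,0,0,0,-1],[0.275,-0.74,0,0,0,0,-1],[0.284,-0.768,0,0,0,0,-1],[0.284,-0.768,0,0,0,0,-1],[0.284,-0.768,0,0,0,0,-1]])

```text
time_s: 5.58
ee_pos: [639.4, -161.5, 253.4]
ee_rot: [180.0, -0.1, 147.7]
force: [-0.0, 0.1, -5.8]
gripper_width: 17.6
gripper_force: 60.0
```

```bash
python3 - <<'E'
from h import *
from workcell import env,eyes
np.set_printoptions(precision=2,suppress=True)
f,s=wrist(eyes,env,"w2"); print(s["ee_pos"],s["ee_rot"],s["qpos"],s["torque"],s["force"])
P=cloud(f); m=(P[...,2]>103.5)&(P[...,2]<118)&(np.hypot(P[...,0]-577,P[...,1]+123)<80)
k,l,st,c=cv2.connectedComponentsWithStats(m.astype(np.uint8))
for i in range(1,k):
    if st[i,4]>60:
        q=P[l==i]; print(st[i],c[i],q.mean(0),q[:,2].max(),cv2.minAreaRect(q[:,:2].astype(np.float32)))
E
```

```text
[ 639.44 -161.47  253.39] [179.98  -0.12 147.66] [-15.2   25.14  73.42   0.05  81.55 -72.87] [ 0.05 -0.06 -0.  ] [-0.05  0.05 -5.8 ]
[250  50  29  30 581] [264.32  64.77] [ 522.89 -130.64  106.85] 111.02154075656136 ((522.7131958007812, -130.80091857910156), (16.015254974365234, 16.04277229309082), 73.14862060546875)
[358  54  26  29 581] [370.53  67.83] [563.58 -70.08 106.94] 110.07961407280504 ((563.5735473632812, -69.7562026977539), (16.081392288208008, 16.023778915405273), 68.39390563964844)
[304 109  25  26 514] [316.06 121.51] [ 573.52 -120.73  111.5 ] 114.0144979563172 ((573.5347290039062, -120.78868103027344), (16.879343032836914, 16.890945434570312), 57.431461334228516)
[251 157  30  31 480] [265.06 171.98] [ 583.52 -171.35  106.84] 110.59494718380148 ((583.611572265625, -171.6466827392578), (15.870697975158691, 16.21570587158203), 17.316041946411133)
[351 160  29  30 475] [364.69 174.5 ] [ 624.13 -110.67  106.94] 110.290043847253 ((624.6183471679688, -110.69772338867188), (15.94472885131836, 16.13507652282715), 86.62850952148438)
```

View pics/w2.png

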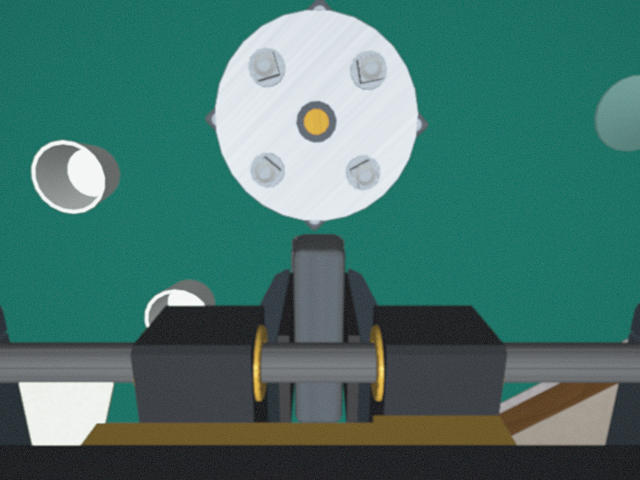

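Picture: the lid is centred at the port (316,122), with the heads at (264,65), (370,68), (265,172) and (365,175). All are clean squares, and the key is held at the bottom centre. I'm going over the first head.

```bash
cat > st.py <<'E'
from h import *
from workcell import env,eyes
import sys
np.set_printoptions(precision=3,suppress=True)
n=int(sys.argv[1]) if len(sys.argv)>1 else 2
A=[]
for i in range(n+1):
    s=env.state(); A.append(np.r_[s["force"],s["torque"]])
    if i<n: eyes.grab_frame("side")
A=np.array(A); print(round(s["time_s"],2),"pos",s["ee_pos"].round(1),"rot",s["ee_rot"].round(1),"F",A[:,:3].mean(0).round(1),"M",A[:,3:].mean(0),"Mz",A[:,5],"q6",s["qpos"][5].round(1))
E
echo
```

Emit:
send_rows(motion=[[-0.03,0.01,-0.03,0,0,0.13,-1],[-0.1,0.03,-0.08,0,0,0.258,-1],[-0.18,0.05,-0.11,0,0,0.258,-1],[-0.2344,0.0644,-0.125,0,0,0.258,-1],[-0.2344,0.0644,-0.13,0,0,0.258,-1],[-0.2344,0.0644,-0.13,0,0,0.258,-1],[-0.2344,0.0644,-0.13,0,0,0.258,-1]])

```text
time_s: 6.5
ee_pos: [523.9, -130.7, 189.5]
ee_rot: [180.0, 0.1, 163.1]
force: [0.5, -0.2, -5.1]
gripper_width: 17.7
gripper_force: 60.0
```

```bash
python3 st.py 3
```

```text
6.65 pos [ 523.5 -130.9  189.1] rot [180.    0.  163.1] F [-0.  -0.2 -5. ] M [ 0.096 -0.04   0.012] Mz [-0.004  0.024 -0.008  0.035] q6 -88.4
```

Emit:
send_rows(motion=[[0,0,-0.018,0,0,0,-1],[0,0,-0.034,0,0,0,-1],[0,0,-0.048,0,0,0,-1],[0,0,-0.057,0,0,0,-1],[0,0,-0.057,0,0,0,-1],[0,0,-0.057,0,0,0,-1]])

```text
time_s: 7.4
ee_pos: [523.1, -130.9, 160.7]
ee_rot: [180.0, 0.0, 163.1]
force: [0.7, -0.6, -4.8]
gripper_width: 17.7
gripper_force: 60.0
```

```bash
python3 st.py 3
```

```text
7.55 pos [ 523.  -130.9  160.8] rot [180.    0.  163.1] F [ 0.1 -0.1 -4.8] M [ 0.083 -0.078 -0.011] Mz [-0.012 -0.033  0.009 -0.008] q6 -88.4
```

Emit:
send_rows(motion=[[0,0,0,0,0,-0.08,-1],[0,0,0,0,0,-0.16,-1],[0,0,0,0,0,-0.22,-1],[0,0,0,0,0,-0.26,-1],[0,0,0,0,0,-0.3,-1],[0,0,0,0,0,-0.3,-1]])

```text
time_s: 8.3
ee_pos: [522.6, -131.1, 160.6]
ee_rot: [-180.0, 0.0, 145.1]
force: [-0.9, -0.4, -4.7]
gripper_width: 17.5
gripper_force: 60.0
```

```bash
python3 st.py 2
```

```text
8.4 pos [ 522.6 -131.1  160.6] rot [-180.     0.   145.1] F [-1.  -1.3 -4.5] M [-0.195  0.207  0.032] Mz [0.034 0.012 0.051] q6 -70.4
```

Emit:
send_rows(motion=[[0,0,0,0,0,-0.04,-1],[0,0,0,0,0,-0.0833,-1],[0,0,0,0,0,-0.0833,-1]])

```text
time_s: 8.78
ee_pos: [522.6, -131.1, 160.6]
ee_rot: [-180.0, 0.0, 140.1]
force: [-1.2, -1.5, -4.2]
gripper_width: 17.7
gripper_force: 60.0
```

```bash
python3 st.py 2
```

```text
8.88 pos [ 522.7 -131.1  160.6] rot [-180.     0.   140.1] F [-1.  -1.6 -4.2] M [-0.345  0.29   0.031] Mz [0.013 0.071 0.011] q6 -65.4
```

Emit:
send_rows(motion=[[0,0,0,0,0,-0.04,-1],[0,0,0,0,0,-0.0833,-1],[0,0,0,0,0,-0.0833,-1]])

```text
time_s: 9.25
ee_pos: [522.7, -131.1, 160.5]
ee_rot: [-180.0, 0.0, 135.2]
force: [-2.2, -2.7, -4.0]
gripper_width: 17.8
gripper_force: 60.0
```

```bash
python3 st.py 2
```

```text
9.35 pos [ 522.7 -131.   160.5] rot [-180.     0.   135.2] F [-2.  -2.5 -3.7] M [-0.525  0.362  0.106] Mz [0.105 0.139 0.073] q6 -60.4
```

Emit:
send_rows(motion=[[0,0,0,0,0,-0.03,-1],[0,0,0,0,0,-0.06,-1],[0,0,0,0,0,-0.06,-1]])

```text
time_s: 9.72
ee_pos: [522.7, -131.0, 160.5]
ee_rot: [-180.0, 0.0, 131.5]
force: [-1.3, -4.1, -3.1]
gripper_width: 17.3
gripper_force: 60.0
```

```bash
python3 st.py 4
```

```text
9.93 pos [ 522.7 -131.   160.5] rot [-180.     0.   131.5] F [-2.2 -3.5 -3.2] M [-0.763  0.529  0.173] Mz [0.141 0.207 0.181 0.172 0.167] q6 -56.8
```

Emit:
send_rows(motion=[[-0.001,-0.002,0,0,0,-0.04,-1],[-0.001,-0.002,0,0,0,-0.08,-1],[-0.001,-0.002,0,0,0,-0.117,-1],[-0.001,-0.002,0,0,0,-0.117,-1]])

```text
time_s: 10.42
ee_pos: [522.6, -131.3, 160.5]
ee_rot: [179.9, -0.0, 124.5]
force: [-1.0, -1.3, -4.1]
gripper_width: 17.5
gripper_force: 60.0
```

```bash
python3 st.py 4
```

```text
10.62 pos [ 522.6 -131.4  160.5] rot [179.9  -0.  124.5] F [-0.9 -0.6 -4.3] M [-0.182  0.197  0.169] Mz [0.169 0.143 0.157 0.163 0.212] q6 -49.9
```

Emit:
send_rows(motion=[[0,0,0,0,0,-0.03,-1],[0,0,0,0,0,-0.06,-1],[0,0,0,0,0,-0.06,-1]])

```text
time_s: 11.0
ee_pos: [522.5, -131.5, 160.5]
ee_rot: [180.0, -0.0, 120.8]
force: [-0.4, 1.0, -4.7]
gripper_width: 17.5
gripper_force: 60.0
```

```bash
python3 st.py 5
```

```text
11.25 pos [ 522.5 -131.5  160.5] rot [180.   -0.  120.9] F [ 0.   1.2 -4.7] M [ 0.298 -0.055  0.201] Mz [0.185 0.211 0.166 0.255 0.213 0.176] q6 -46.3
```

Emit:
send_rows(motion=[[0,0,0,0,0,-0.04,-1],[0,0,0,0,0,-0.04,-1],[0,0,0,0,0,-0.04,-1]])

```text
time_s: 11.62
ee_pos: [522.5, -131.6, 160.5]
ee_rot: [180.0, -0.0, 118.5]
force: [0.2, 1.9, -3.8]
gripper_width: 17.5
gripper_force: 60.0
```

```bash
python3 st.py 5
```

```text
11.88 pos [ 522.4 -131.6  160.5] rot [180.   -0.  118.5] F [ 0.5  2.3 -4.4] M [ 0.593 -0.178  0.207] Mz [0.219 0.195 0.213 0.226 0.212 0.179] q6 -43.9
```

Emit:
send_rows(motion=[[0,0,0,0,0,0.05,-1],[0,0,0,0,0,0.05,-1],[0,0,0,0,0,0.05,-1]])

```text
time_s: 12.25
ee_pos: [522.4, -131.7, 160.5]
ee_rot: [180.0, -0.0, 121.4]
force: [1.1, 2.0, -4.0]
gripper_width: 17.7
gripper_force: 60.0
```

```bash
python3 st.py 4
```

```text
12.45 pos [ 522.4 -131.7  160.5] rot [180.   -0.  121.4] F [ 0.9  3.  -4.2] M [ 0.721 -0.313  0.026] Mz [ 0.006 -0.028  0.073  0.043  0.033] q6 -46.8
```

Emit:
send_rows(motion=[[0,0,0,0,0,0.05,-1],[0,0,0,0,0,0.05,-1],[0,0,0,0,0,0.05,-1]])

```text
time_s: 12.82
ee_pos: [522.4, -131.8, 160.5]
ee_rot: [180.0, 0.0, 124.4]
force: [1.3, 3.1, -4.7]
gripper_width: 17.5
gripper_force: 60.0
```

```bash
python3 st.py 4
```

```text
13.03 pos [ 522.4 -131.8  160.5] rot [180.    0.  124.4] F [ 1.1  2.9 -4.5] M [ 0.741 -0.362  0.01 ] Mz [ 0.035  0.037  0.005 -0.021 -0.006] q6 -49.8
```

Emit:
send_rows(motion=[[0,0.001,0,0,0,0.1,-1],[0,0.001,0,0,0,0.15,-1],[0,0.001,0.02,0,0,0.15,-1],[0,0.001,0.045,0,0,0.15,-1],[0.01,0.003,0.06,0,0,0.2,-1],[0.06,0.013,0.06,0,0,0.35,-1],[0.12,0.025,0.06,0,0,0.52,-1],[0.17,0.035,0.06,0,0,0.7,-1],[0.2044,0.0422,0.06,0,0,0.868,-1],[0.2044,0.0422,0.06,0,0,0.868,-1],[0.2044,0.0422,0.055,0,0,0.868,-1]])

```text
time_s: 14.4
ee_pos: [623.8, -111.0, 188.4]
ee_rot: [-180.0, -0.0, 176.4]
force: [0.0, -0.2, -4.4]
gripper_width: 17.7
gripper_force: 60.0
```

```bash
python3 st.py 1; python3 - <<'E'
from h import *
from workcell import env,eyes
f,s=wrist(eyes,env,"w3")
P=cloud(f); m=(P[...,2]>103.5)&(P[...,2]<118)&(np.hypot(P[...,0]-573.5,P[...,1]+121)<65)
k,l,st,c=cv2.connectedComponentsWithStats(m.astype(np.uint8))
for i in range(1,k):
    if st[i,4]>60:
        q=P[l==i]; print(c[i].round(),q.mean(0).round(1),cv2.minAreaRect(q[:,:2].astype(np.float32)))
E
```

```text
14.45 pos [ 623.5 -111.   187.9] rot [-180.    -0.1  176.4] F [-0.1 -0.1 -4.8] M [ 0.121 -0.091  0.002] Mz [ 0.018 -0.015] q6 -97.5
[270.  79.] [ 522.7 -130.6  106.9] ((522.5015258789062, -130.845703125), (16.2452392578125, 15.986451148986816), 50.660011291503906)
[382. 148.] [563.3 -70.1 107. ] ((563.5551147460938, -69.76488494873047), (16.278291702270508, 15.847331047058105), 68.5768814086914)
[295. 171.] [ 573.2 -120.6  111.3] ((573.50732421875, -120.72573852539062), (17.357498168945312, 17.318647384643555), 25.72507667541504)
[211. 193.] [ 583.1 -171.2  106.8] ((583.5047607421875, -171.65333557128906), (16.01374626159668, 16.33579444885254), 16.825286865234375)
```

```bash
python3 - <<'E'
from h import *
for n in("w2","w3"):
    f=pickle.load(open(n+".pkl","rb")); T=np.array(f["T_tool_cam"])
    P=cloud(f); Q=(P-f["T_w"][:3,3])@f["T_w"][:3,:3]@T[:3,:3].T@np.eye(3) if 0 else None
    W=f["T_w"]@np.linalg.inv(T); Q=(P-W[:3,3])@W[:3,:3]
    m=(f["depth"]>0)&(np.abs(Q[...,1])<14)&(Q[...,0]>14)&(Q[...,0]<45)&(Q[...,2]<0)&(Q[...,2]>-50)
    q=Q[m]; print(n,len(q),q.min(0).round(1),q.max(0).round(1))
    t=q[np.abs(q[:,2]+32)<4]; print(len(t),t[:,2].mean(), cv2.minAreaRect(t[:,:2].astype(np.float32)))
E
```

```text
w2 5267 [ 14. -14. -50.] [35.8 14.  -0.1]
3320 -31.093278290561546 ((24.850879669189453, 0.0021085739135742188), (21.691373825073242, 27.92514419555664), 0.0924149826169014)
w3 5229 [ 14. -14. -50.] [35.4 14.  -0. ]
3285 -31.115760951010724 ((24.65008544921875, -0.008299827575683594), (27.954919815063477, 21.2933406829834), 89.81878662109375)
```

Emit:
send_rows(motion=[[0.001,0,-0.018,0,0,0,-1],[0.001,0,-0.034,0,0,0,-1],[0.001,0,-0.046,0,0,0,-1],[0.001,0,-0.055,0,0,0,-1],[0.001,0,-0.055,0,0,0,-1]])

```text
time_s: 15.12
ee_pos: [624.8, -110.7, 160.0]
ee_rot: [180.0, -0.1, 176.5]
force: [-0.3, 0.7, -5.4]
gripper_width: 17.6
gripper_force: 60.0
```

```bash
python3 st.py 1
```

```text
15.18 pos [ 625.  -110.7  160.4] rot [180.   -0.  176.5] F [ 0.   0.4 -5. ] M [0.103 0.016 0.001] Mz [ 0.035 -0.032] q6 -97.6
```

Emit:
send_rows(motion=[[0,0,0,0,0,-0.08,-1],[0,0,0,0,0,-0.16,-1],[0,0,0,0,0,-0.24,-1],[0,0,0,0,0,-0.3,-1],[0,0,0,0,0,-0.3,-1]])

```text
time_s: 15.8
ee_pos: [624.6, -110.9, 160.7]
ee_rot: [-180.0, -0.0, 158.6]
force: [-1.6, -0.7, -4.2]
gripper_width: 17.6
gripper_force: 60.0
```

```bash
python3 st.py 2
```

```text
15.9 pos [ 624.7 -110.9  160.7] rot [-180.    -0.   158.6] F [-1.8 -1.  -4.6] M [-0.09   0.402 -0.004] Mz [-0.03  -0.012  0.031] q6 -79.7
```

Emit:
send_rows(motion=[[0,0,0,0,0,-0.04,-1],[0,0,0,0,0,-0.0833,-1],[0,0,0,0,0,-0.0833,-1]])

```text
time_s: 16.27
ee_pos: [624.7, -111.0, 160.6]
ee_rot: [-180.0, -0.0, 153.6]
force: [-1.8, -1.5, -3.6]
gripper_width: 17.7
gripper_force: 60.0
```

```bash
python3 st.py 3
```

```text
16.43 pos [ 624.7 -110.9  160.6] rot [-180.    -0.   153.6] F [-2.3 -1.5 -3.2] M [-0.252  0.533  0.043] Mz [0.046 0.061 0.055 0.011] q6 -74.7
```

Emit:
send_rows(motion=[[0,0,0,0,0,-0.04,-1],[0,0,0,0,0,-0.0833,-1],[0,0,0,0,0,-0.0833,-1]])

```text
time_s: 16.8
ee_pos: [624.8, -110.9, 160.6]
ee_rot: [-180.0, -0.0, 148.6]
force: [-2.5, -1.9, -2.2]
gripper_width: 17.9
gripper_force: 60.0
```

```bash
python3 st.py 3
```

```text
16.95 pos [ 624.8 -110.9  160.6] rot [-180.    -0.   148.6] F [-2.9 -2.1 -3. ] M [-0.427  0.672  0.019] Mz [ 0.032  0.031  0.051 -0.038] q6 -69.7
```

Emit:
send_rows(motion=[[-0.002,-0.001,0,0,0,-0.04,-1],[-0.002,-0.001,0,0,0,-0.0833,-1],[-0.002,-0.001,0,0,0,-0.0833,-1]])

```text
time_s: 17.32
ee_pos: [624.6, -111.1, 160.6]
ee_rot: [179.9, 0.1, 143.6]
force: [-0.6, -2.0, -4.0]
gripper_width: 17.7
gripper_force: 60.0
```

```bash
python3 st.py 3
```

```text
17.48 pos [ 624.5 -111.1  160.6] rot [179.9   0.1 143.6] F [-0.8 -1.3 -3.4] M [-0.176  0.202  0.071] Mz [0.091 0.086 0.07  0.036] q6 -64.7
```

Emit:
send_rows(motion=[[0,0,0,0,0,-0.04,-1],[0,0,0,0,0,-0.0833,-1],[0,0,0,0,0,-0.0833,-1]])

```text
time_s: 17.85
ee_pos: [624.5, -111.1, 160.6]
ee_rot: [179.9, 0.0, 138.6]
force: [-0.3, -0.5, -4.1]
gripper_width: 17.8
gripper_force: 60.0
```

```bash
python3 st.py 3
```

```text
18.0 pos [ 624.5 -111.1  160.6] rot [179.9   0.  138.6] F [ 0.1 -0.6 -3.8] M [-0.114 -0.017  0.181] Mz [0.199 0.178 0.18  0.17 ] q6 -59.8
```

Emit:
send_rows(motion=[[0,0,0,0,0,-0.05,-1],[0,0,0,0,0,-0.1,-1],[0,0,0,0,0,-0.15,-1],[0,0,0,0,0,-0.18,-1],[0,0,0,0,0,-0.18,-1]])

```text
time_s: 18.62
ee_pos: [624.4, -111.2, 160.5]
ee_rot: [180.0, 0.0, 127.8]
force: [1.3, -0.4, -4.3]
gripper_width: 17.6
gripper_force: 60.0
```

```bash
python3 st.py 5
```

```text
18.88 pos [ 624.4 -111.2  160.6] rot [179.9   0.  127.8] F [ 0.9 -0.7 -4.5] M [-0.108 -0.352  0.21 ] Mz [0.223 0.167 0.24  0.175 0.249 0.205] q6 -48.9
```

Emit:
send_rows(motion=[[0,0,0,0,0,0.15,-1],[0,0,0,0,0,0.28,-1],[0,0,0.01,0,0,0.28,-1],[0,0,0.03,0,0,0.28,-1],[0,0,0.05,0,0,0.28,-1],[-0.04,0.027,0.055,0,0,0.35,-1],[-0.09,0.06,0.055,0,0,0.45,-1],[-0.121,0.0828,0.055,0,0,0.51,-1],[-0.121,0.0828,0.055,0,0,0.51,-1],[-0.121,0.0828,0.05,0,0,0.51,-1]])

```text
time_s: 20.12
ee_pos: [564.7, -70.2, 186.3]
ee_rot: [180.0, 0.2, 158.3]
force: [0.4, -0.7, -4.7]
gripper_width: 17.7
gripper_force: 60.0
```

```bash
cat > heads.py <<'E'
from h import *
from workcell import env,eyes
f,s=wrist(eyes,env,"w_last"); print(s["ee_pos"].round(1),s["ee_rot"].round(1),s["force"].round(1))
P=cloud(f); m=(P[...,2]>103.5)&(P[...,2]<118)&(np.hypot(P[...,0]-573.5,P[...,1]+121)<65)
k,l,st,c=cv2.connectedComponentsWithStats(m.astype(np.uint8))
for i in range(1,k):
    if st[i,4]>60:
        q=P[l==i]; r=cv2.minAreaRect(q[:,:2].astype(np.float32)); print(c[i].round(),np.round(r[0],1),np.round(r[1],1),round(r[2],1))
E
python3 heads.py
```

```text
[564.7 -70.2 186.3] [180.    0.2 158.3] [ 0.4 -0.7 -4.7]
[198. 225.] [ 522.4 -130.7] [16.3 16.3] 50.8
[247. 293.] [ 572. -120.] [17.6 15.1] 69.6
```

Emit:
send_rows(motion=[[0,0,-0.018,0,0,0,-1],[0,0,-0.034,0,0,0,-1],[0,0,-0.044,0,0,0,-1],[0,0,-0.05,0,0,0,-1],[0,0,-0.05,0,0,0,-1]])

```text
time_s: 20.8
ee_pos: [563.5, -69.8, 160.2]
ee_rot: [180.0, -0.0, 158.3]
force: [-0.4, -0.3, -5.0]
gripper_width: 17.4
gripper_force: 60.0
```

```bash
python3 st.py 1
```

```text
20.85 pos [563.6 -69.8 160.5] rot [180.    0.  158.4] F [ 0.4 -0.1 -4.7] M [ 0.085 -0.041  0.025] Mz [-0.004  0.054] q6 -76.6
```

Emit:
send_rows(motion=[[0,0,0,0,0,-0.08,-1],[0,0,0,0,0,-0.16,-1],[0,0,0,0,0,-0.24,-1],[0,0,0,0,0,-0.3,-1],[0,0,0,0,0,-0.35,-1],[0,0,0,0,0,-0.3833,-1],[0,0,0,0,0,-0.3833,-1]])

```text
time_s: 21.72
ee_pos: [563.5, -70.1, 160.8]
ee_rot: [-180.0, 0.0, 135.4]
force: [-1.4, -0.8, -3.1]
gripper_width: 17.8
gripper_force: 60.0
```

```bash
python3 st.py 3
```

```text
21.88 pos [563.6 -70.  160.8] rot [-180.     0.   135.4] F [-1.1 -1.8 -3.6] M [-0.273  0.155  0.044] Mz [0.092 0.028 0.031 0.026] q6 -53.6
```

Emit:
send_rows(motion=[[0,0,0,0,0,-0.04,-1],[0,0,0,0,0,-0.0833,-1],[0,0,0,0,0,-0.0833,-1]])

```text
time_s: 22.25
ee_pos: [563.6, -70.1, 160.7]
ee_rot: [-180.0, 0.0, 130.4]
force: [-0.0, -1.7, -2.6]
gripper_width: 17.5
gripper_force: 60.0
```

```bash
python3 st.py 3
```

```text
22.4 pos [563.6 -70.  160.7] rot [180.    0.  130.4] F [-0.7 -1.7 -2.3] M [-0.421  0.208  0.019] Mz [ 0.044  0.027  0.053 -0.05 ] q6 -48.6
```

Emit:
send_rows(motion=[[-0.001,-0.002,0,0,0,-0.04,-1],[-0.001,-0.002,0,0,0,-0.0833,-1],[-0.001,-0.002,0,0,0,-0.0833,-1]])

```text
time_s: 22.78
ee_pos: [563.4, -70.3, 160.6]
ee_rot: [179.9, -0.0, 125.4]
force: [-0.6, -0.0, -2.3]
gripper_width: 17.7
gripper_force: 60.0
```

```bash
python3 st.py 3
```

```text
22.93 pos [563.4 -70.4 160.6] rot [179.9  -0.  125.4] F [ 0.4  0.5 -3.1] M [ 0.161 -0.107  0.174] Mz [0.136 0.194 0.178 0.187] q6 -43.7
```

Emit:
send_rows(motion=[[0,0,0,0,0,-0.04,-1],[0,0,0,0,0,-0.0833,-1],[0,0,0,0,0,-0.0833,-1]])

```text
time_s: 23.3
ee_pos: [563.4, -70.4, 160.6]
ee_rot: [179.9, -0.0, 120.4]
force: [0.6, 0.7, -3.2]
gripper_width: 17.8
gripper_force: 60.0
```

```bash
python3 st.py 3
```

```text
23.45 pos [563.4 -70.5 160.6] rot [179.9  -0.  120.4] F [ 0.6  1.6 -3. ] M [ 0.354 -0.277  0.176] Mz [0.148 0.178 0.209 0.168] q6 -38.7
```

Emit:
send_rows(motion=[[0,0,0,0,0,-0.05,-1],[0,0,0,0,0,-0.1,-1],[0,0,0,0,0,-0.1,-1]])

```text
time_s: 23.82
ee_pos: [563.4, -70.5, 160.6]
ee_rot: [179.9, -0.0, 114.4]
force: [0.9, 1.3, -2.6]
gripper_width: 17.6
gripper_force: 60.0
```

```bash
python3 st.py 4
```

```text
24.02 pos [563.3 -70.6 160.6] rot [179.9  -0.  114.4] F [ 1.2  1.8 -3.1] M [ 0.512 -0.368  0.196] Mz [0.209 0.188 0.226 0.169 0.189] q6 -32.7
```

Emit:
send_rows(motion=[[0,0,0,0,0,0.15,-1],[0,0,0,0,0,0.28,-1],[0,0,0.01,0,0,0.28,-1],[0,0,0.03,0,0,0.28,-1],[0,0,0.052,0,0,0.28,-1],[0.005,-0.03,0.057,0,0,0.2,-1],[0.015,-0.08,0.057,0,0,0.1,-1],[0.03,-0.14,0.057,0,0,0,-1],[0.041,-0.19,0.057,0,0,-0.1,-1],[0.041,-0.2016,0.057,0,0,-0.123,-1],[0.041,-0.2016,0.055,0,0,-0.123,-1],[0.041,-0.2016,0.05,0,0,-0.123,-1]])

```text
time_s: 25.52
ee_pos: [583.3, -170.7, 185.6]
ee_rot: [180.0, -0.0, 107.1]
force: [0.0, 0.0, -4.7]
gripper_width: 17.6
gripper_force: 60.0
```

```bash
python3 heads.py
```

```text
[ 583.3 -170.7  185.6] [180.   -0.  107.1] [ 0.   0.  -4.7]
[337.  75.] [563.4 -70. ] [16.  16.1] 45.9
[237. 161.] [ 522.6 -130.9] [16.3 16. ] 50.6
[327. 171.] [ 573.5 -120.9] [17.3 17.4] 25.3
[415. 179.] [ 624.4 -110.8] [16.  16.2] 59.4
```

Emit:
send_rows(motion=[[0,0,-0.018,0,0,0,-1],[0,0,-0.034,0,0,0,-1],[0,0,-0.044,0,0,0,-1],[0,0,-0.05,0,0,0,-1],[0,0,-0.05,0,0,0,-1]])

```text
time_s: 26.2
ee_pos: [583.4, -171.6, 160.2]
ee_rot: [-180.0, -0.0, 107.0]
force: [-0.0, 0.6, -4.6]
gripper_width: 17.6
gripper_force: 60.0
```

```bash
python3 st.py 1
```

```text
26.25 pos [ 583.6 -171.7  160.5] rot [180.   0. 107.] F [-0.1  0.3 -5.2] M [-0.024 -0.001  0.007] Mz [ 0.017 -0.002] q6 -34.5
```

Emit:
send_rows(motion=[[0,0,0,0,0,-0.08,-1],[0,0,0,0,0,-0.16,-1],[0,0,0,0,0,-0.24,-1],[0,0,0,0,0,-0.32,-1],[0,0,0,0,0,-0.38,-1],[0,0,0,0,0,-0.43,-1],[0,0,0,0,0,-0.43,-1]])

```text
time_s: 27.12
ee_pos: [583.6, -172.3, 160.9]
ee_rot: [180.0, 0.1, 81.2]
force: [-0.9, -1.5, -4.3]
gripper_width: 17.7
gripper_force: 60.0
```

```bash
python3 st.py 3
```

```text
27.27 pos [ 583.6 -172.3  160.9] rot [180.    0.1  81.2] F [-0.6 -2.2 -4.1] M [-0.614  0.164  0.037] Mz [ 0.07  -0.002  0.075  0.006] q6 -8.7
```

Emit:
send_rows(motion=[[0,0,0,0,0,-0.04,-1],[0,0,0,0,0,-0.0833,-1],[0,0,0,0,0,-0.0833,-1]])

```text
time_s: 27.65
ee_pos: [583.6, -172.2, 160.9]
ee_rot: [179.9, 0.1, 76.2]
force: [-0.4, -2.8, -3.8]
gripper_width: 17.7
gripper_force: 60.0
```

```bash
python3 st.py 3
```

```text
27.8 pos [ 583.6 -172.2  160.8] rot [180.    0.1  76.2] F [-0.7 -3.7 -3. ] M [-0.922  0.205  0.064] Mz [0.083 0.091 0.048 0.034] q6 -3.7
```

Still running down. Next: small steps with lateral relief.

Emit:
send_rows(motion=[[0,-0.002,0,0,0,-0.04,-1],[0,-0.002,0,0,0,-0.0833,-1],[0,-0.002,0,0,0,-0.0833,-1]])

```text
time_s: 28.18
ee_pos: [583.6, -172.5, 160.8]
ee_rot: [180.0, -0.0, 71.2]
force: [-1.2, -2.0, -2.1]
gripper_width: 17.7
gripper_force: 60.0
```

```bash
python3 st.py 3
```

```text
28.32 pos [ 583.6 -172.5  160.7] rot [180.   -0.   71.2] F [-0.7 -2.  -1.7] M [-0.571  0.202  0.036] Mz [0.059 0.06  0.006 0.02 ] q6 1.2
```

Emit:
send_rows(motion=[[0,0,0,0,0,-0.03,-1],[0,0,0,0,0,-0.0667,-1],[0,0,0,0,0,-0.0667,-1]])

```text
time_s: 28.7
ee_pos: [583.6, -172.5, 160.6]
ee_rot: [180.0, -0.0, 67.2]
force: [-1.1, -2.1, -0.8]
gripper_width: 17.5
gripper_force: 60.0
```

```bash
python3 st.py 3
```

```text
28.85 pos [ 583.6 -172.5  160.6] rot [180.   -0.   67.2] F [-1.  -2.  -1.2] M [-0.477  0.218  0.062] Mz [0.046 0.054 0.085 0.062] q6 5.2
```

Emit:
send_rows(motion=[[-0.001,-0.001,0.001,0,0,-0.04,-1],[-0.001,-0.001,0.001,0,0,-0.0667,-1],[-0.001,-0.001,0.001,0,0,-0.0667,-1]])

```text
time_s: 29.22
ee_pos: [583.4, -172.7, 160.8]
ee_rot: [180.0, -0.1, 63.2]
force: [1.8, 0.3, -3.5]
gripper_width: 17.9
gripper_force: 60.0
```

```bash
python3 st.py 3
```

```text
29.38 pos [ 583.3 -172.8  160.8] rot [180.   -0.   63.2] F [ 1.6 -0.  -4.3] M [-0.11  -0.343  0.073] Mz [0.071 0.067 0.073 0.08 ] q6 9.2
```

Emit:
send_rows(motion=[[0,0,0,0,0,-0.04,-1],[0,0,0,0,0,-0.0667,-1],[0,0,0,0,0,-0.0667,-1]])

```text
time_s: 29.75
ee_pos: [583.3, -172.8, 160.8]
ee_rot: [180.0, -0.0, 59.2]
force: [2.5, 0.3, -6.2]
gripper_width: 18.0
gripper_force: 60.0
```

```bash
python3 st.py 3
```

```text
29.9 pos [ 583.2 -172.8  160.9] rot [180.   -0.   59.2] F [ 2.8  0.6 -6. ] M [ 0.132 -0.574  0.032] Mz [0.063 0.028 0.035 0.001] q6 13.2
```

Emit:
send_rows(motion=[[0.001,0,0,0,0,-0.04,-1],[0.001,0,0,0,0,-0.0667,-1],[0.001,0,0,0,0,-0.0667,-1]])

```text
time_s: 30.28
ee_pos: [583.3, -172.9, 160.8]
ee_rot: [-180.0, -0.0, 55.2]
force: [1.8, 1.1, -5.7]
gripper_width: 17.2
gripper_force: 60.0
```

```bash
python3 st.py 3
```

```text
30.43 pos [ 583.3 -172.9  160.9] rot [-180.    -0.    55.2] F [ 2.1  0.8 -6. ] M [ 0.265 -0.399  0.053] Mz [0.019 0.04  0.067 0.087] q6 17.2
```

Emit:
send_rows(motion=[[0,0,0,0,0,-0.04,-1],[0,0,0,0,0,-0.0667,-1],[0,0,0,0,0,-0.0667,-1]])

```text
time_s: 30.8
ee_pos: [583.3, -172.9, 160.8]
ee_rot: [-180.0, 0.0, 51.2]
force: [1.6, 1.8, -6.2]
gripper_width: 17.6
gripper_force: 60.0
```

```bash
python3 st.py 3
```

```text
30.95 pos [ 583.3 -173.   160.9] rot [-180.     0.    51.2] F [ 1.4  2.  -6. ] M [ 0.359 -0.285  0.114] Mz [0.122 0.151 0.116 0.066] q6 21.2
```

Emit:
send_rows(motion=[[0,-0.001,0,0,0,-0.05,-1],[0,-0.001,0,0,0,-0.1,-1],[0,-0.001,0,0,0,-0.15,-1],[0,-0.001,0,0,0,-0.2,-1],[0,-0.001,0,0,0,-0.22,-1],[0,-0.001,0,0,0,-0.22,-1]])

```text
time_s: 31.7
ee_pos: [583.3, -173.1, 160.9]
ee_rot: [-179.9, -0.0, 38.0]
force: [0.3, 2.6, -6.0]
gripper_width: 17.8
gripper_force: 60.0
```

```bash
python3 st.py 4
```

```text
31.9 pos [ 583.3 -173.2  160.8] rot [-179.9    0.    38. ] F [ 1.   3.4 -6.2] M [ 0.844 -0.132  0.236] Mz [0.242 0.25  0.239 0.235 0.212] q6 34.4
```

Emit:
send_rows(motion=[[0,0.002,0,0,0,0.15,-1],[0,0.002,0,0,0,0.31,-1],[0,0.002,0.01,0,0,0.31,-1],[0,0.002,0.03,0,0,0.31,-1],[0,0.002,0.052,0,0,0.31,-1],[-0.03,0.02,0.054,0,0,0.25,-1],[-0.08,0.055,0.054,0,0,0.21,-1],[-0.122,0.0854,0.054,0,0,0.21,-1],[-0.122,0.0854,0.054,0,0,0.21,-1],[-0.122,0.0854,0.05,0,0,0.21,-1]])

```text
time_s: 33.15
ee_pos: [523.5, -131.3, 187.1]
ee_rot: [179.8, -0.1, 50.6]
force: [-0.4, -0.1, -5.0]
gripper_width: 17.7
gripper_force: 60.0
```

```bash
python3 heads.py
```

```text
[ 523.5 -131.3  187.1] [ 1.798e+02 -1.000e-01  5.060e+01] [-0.4 -0.1 -5. ]
[433. 118.] [ 624.4 -111. ] [16.  16.5] 59.7
[304. 131.] [563.4 -70. ] [15.9 16. ] 46.3
[373. 189.] [ 573.4 -120.8] [17.4 17.1] 55.6
[436. 242.] [ 583.4 -172.1] [16.6 16.3] 60.0
```

Emit:
send_rows(motion=[[0,0,-0.018,0,0,0,-1],[0,0,-0.034,0,0,0,-1],[0,0,-0.044,0,0,0,-1],[0,0,-0.05,0,0,0,-1],[0,0,-0.05,0,0,0,-1]])

```text
time_s: 33.83
ee_pos: [522.4, -130.9, 160.7]
ee_rot: [-180.0, 0.0, 50.6]
force: [-0.5, -0.2, -4.7]
gripper_width: 17.5
gripper_force: 60.0
```

```bash
python3 st.py 1
```

```text
33.88 pos [ 522.6 -130.9  161. ] rot [180.   -0.   50.6] F [-0.2 -0.2 -4.8] M [-0.015  0.076  0.033] Mz [0.043 0.023] q6 24.1
```

Emit:
send_rows(motion=[[0,0,0,0,0,-0.12,-1],[0,0,0,0,0,-0.22,-1],[0,0,0,0,0,-0.3,-1],[-0.0005,-0.001,0,0,0,-0.36,-1],[-0.0005,-0.001,0,0,0,-0.42,-1],[-0.001,-0.0015,0,0,0,-0.48,-1],[-0.001,-0.0015,0,0,0,-0.54,-1],[-0.001,-0.0015,0,0,0,-0.6,-1],[-0.001,-0.0015,0,0,0,-0.66,-1],[-0.001,-0.0015,0,0,0,-0.7,-1],[-0.001,-0.0015,0,0,0,-0.7,-1]])

```text
time_s: 35.25
ee_pos: [522.0, -131.8, 161.3]
ee_rot: [180.0, -0.0, 8.6]
force: [-0.2, -0.8, -4.6]
gripper_width: 17.3
gripper_force: 60.0
```

```bash
python3 st.py 4
```

```text
35.45 pos [ 522.  -131.8  161.2] rot [180.   -0.    8.6] F [-0.6 -0.6 -4.1] M [-0.116  0.223  0.274] Mz [0.296 0.28  0.307 0.226 0.263] q6 66.0
```

Emit:
send_rows(motion=[[0,0,0,0,0,-0.035,-1],[0,0,0,0,0,-0.07,-1],[0,0,0,0,0,-0.092,-1],[0,0,0,0,0,-0.092,-1]])

```text
time_s: 35.95
ee_pos: [522.1, -131.8, 161.2]
ee_rot: [180.0, -0.0, 3.0]
force: [-0.9, -1.1, -1.4]
gripper_width: 17.6
gripper_force: 60.0
```

```bash
python3 st.py 4
```

```text
36.15 pos [ 522.1 -131.8  161.2] rot [180.   -0.    3.1] F [-1.  -1.5 -1.2] M [-0.303  0.366  0.33 ] Mz [0.341 0.339 0.306 0.322 0.342] q6 71.6
```

Emit:
send_rows(motion=[[0,0.001,0,0,0,0.16,-1],[0,0.001,0,0,0,0.32,-1],[0,0.001,0.01,0,0,0.34,-1],[0,0.001,0.03,0,0,0.34,-1],[0,0.001,0.052,0,0,0.34,-1],[0.03,0.007,0.056,0,0,0.45,-1],[0.09,0.018,0.056,0,0,0.6,-1],[0.15,0.03,0.056,0,0,0.76,-1],[0.2048,0.0415,0.056,0,0,0.94,-1],[0.2048,0.0415,0.055,0,0,0.94,-1],[0.2048,0.0415,0.05,0,0,0.94,-1]])

```text
time_s: 37.52
ee_pos: [624.1, -110.9, 186.2]
ee_rot: [-180.0, 0.0, 59.4]
force: [0.6, 0.5, -5.7]
gripper_width: 18.0
gripper_force: 60.0
```

```bash
python3 heads.py
```

```text
[ 624.1 -110.9  186.2] [-180.     0.    59.4] [ 0.6  0.5 -5.7]
[199. 246.] [563.7 -70. ] [16.4 16.2] 46.3
[254. 299.] [ 574.6 -114.6] [ 6.7 13.2] 62.2
```

Emit:
send_rows(motion=[[0,0,-0.018,0,0,0,-1],[0,0,-0.034,0,0,0,-1],[0,0,-0.044,0,0,0,-1],[0,0,-0.05,0,0,0,-1],[0,0,-0.05,0,0,0,-1]])

```text
time_s: 38.2
ee_pos: [624.3, -110.9, 160.7]
ee_rot: [-180.0, 0.0, 59.4]
force: [0.2, 0.1, -4.9]
gripper_width: 18.0
gripper_force: 60.0
```

```bash
python3 st.py 1
```

```text
38.25 pos [ 624.5 -110.9  161. ] rot [180.   -0.   59.5] F [ 0.3 -0.2 -4.7] M [-0.002  0.031  0.028] Mz [0.011 0.046] q6 19.4
```

Emit:
send_rows(motion=[[0,0,0,0,0,-0.12,-1],[0,0,0,0,0,-0.22,-1],[0,0,0,0,0,-0.3,-1],[-0.0005,-0.001,0,0,0,-0.36,-1],[-0.0005,-0.001,0,0,0,-0.42,-1],[-0.001,-0.0015,0,0,0,-0.48,-1],[-0.001,-0.0015,0,0,0,-0.54,-1],[-0.001,-0.0015,0,0,0,-0.6,-1],[-0.001,-0.0015,0,0,0,-0.66,-1],[-0.001,-0.0015,0,0,0,-0.72,-1],[-0.001,-0.0015,0,0,0,-0.76,-1],[-0.001,-0.0015,0,0,0,-0.76,-1]])

```text
time_s: 39.75
ee_pos: [624.1, -111.8, 161.3]
ee_rot: [180.0, -0.0, 13.9]
force: [-0.5, 0.2, -5.0]
gripper_width: 17.6
gripper_force: 60.0
```

```bash
python3 st.py 4
```

```text
39.95 pos [ 624.1 -111.8  161.3] rot [180.   -0.   13.9] F [ 0.2 -0.4 -4.2] M [-0.072  0.083  0.297] Mz [0.282 0.25  0.345 0.286 0.321] q6 64.9
```

Emit:
send_rows(motion=[[0,0,0,0,0,-0.03,-1],[0,0,0,0,0,-0.057,-1],[0,0,0,0,0,-0.057,-1]])

```text
time_s: 40.33
ee_pos: [624.1, -111.7, 161.2]
ee_rot: [180.0, -0.0, 10.4]
force: [-0.9, -1.1, -3.5]
gripper_width: 17.3
gripper_force: 60.0
```

```bash
python3 st.py 4
```

```text
40.52 pos [ 624.1 -111.7  161.2] rot [180.   -0.   10.4] F [-0.4 -1.1 -2.6] M [-0.121  0.053  0.269] Mz [0.261 0.233 0.275 0.3   0.273] q6 68.4
```

Emit:
send_rows(motion=[[0,0.001,0,0,0,0.16,-1],[0,0.001,0,0,0,0.32,-1],[0,0.001,0.01,0,0,0.34,-1],[0,0.001,0.03,0,0,0.34,-1],[0,0.001,0.052,0,0,0.34,-1],[-0.03,0.02,0.056,0,0,0.42,-1],[-0.08,0.055,0.056,0,0,0.52,-1],[-0.121,0.0833,0.056,0,0,0.595,-1],[-0.121,0.0833,0.055,0,0,0.595,-1],[-0.121,0.0833,0.05,0,0,0.595,-1]])

```text
time_s: 41.78
ee_pos: [564.4, -70.2, 187.0]
ee_rot: [179.9, -0.1, 46.1]
force: [0.9, -0.5, -5.6]
gripper_width: 18.0
gripper_force: 60.0
```

```bash
python3 heads.py
```

```text
[564.4 -70.2 187. ] [ 1.799e+02 -1.000e-01  4.610e+01] [ 0.9 -0.5 -5.6]
[436. 233.] [ 624.4 -110.8] [16.2 16.7] 35.4
[386. 296.] [ 576.5 -118.6] [11.  16.5] 43.4
```

Emit:
send_rows(motion=[[0,0,-0.018,0,0,0,-1],[0,0,-0.034,0,0,0,-1],[0,0,-0.044,0,0,0,-1],[0,0,-0.05,0,0,0,-1],[0,0,-0.05,0,0,0,-1]])

```text
time_s: 42.45
ee_pos: [563.4, -70.0, 160.7]
ee_rot: [-180.0, 0.0, 46.1]
force: [0.2, -1.3, -5.2]
gripper_width: 17.8
gripper_force: 60.0
```

```bash
python3 st.py 1
```

```text
42.5 pos [563.5 -70.  161. ] rot [180.   -0.   46.1] F [ 0.1 -0.7 -4.9] M [ 0.013  0.049 -0.021] Mz [ 0.021 -0.063] q6 35.6
```

Emit:
send_rows(motion=[[0,0,0,0,0,-0.12,-1],[0,0,0,0,0,-0.22,-1],[0,0,0,0,0,-0.3,-1],[-0.0005,-0.001,0,0,0,-0.36,-1],[-0.0005,-0.001,0,0,0,-0.42,-1],[-0.001,-0.0015,0,0,0,-0.48,-1],[-0.001,-0.0015,0,0,0,-0.54,-1],[-0.001,-0.0015,0,0,0,-0.6,-1],[-0.001,-0.0015,0,0,0,-0.66,-1],[-0.001,-0.0015,0,0,0,-0.72,-1],[-0.001,-0.0015,0,0,0,-0.76,-1],[-0.001,-0.0015,0,0,0,-0.76,-1]])

```text
time_s: 44.0
ee_pos: [563.0, -70.8, 161.3]
ee_rot: [180.0, -0.0, 0.6]
force: [0.0, -0.1, -4.0]
gripper_width: 17.5
gripper_force: 60.0
```

```bash
python3 st.py 4
```

```text
44.2 pos [563.  -70.8 161.2] rot [180.   -0.    0.6] F [-0.2 -0.2 -4.2] M [0.028 0.187 0.289] Mz [0.287 0.278 0.276 0.315 0.288] q6 81.1
```

Emit:
send_rows(motion=[[0,0,0,0,0,-0.03,-1],[0,0,0,0,0,-0.06,-1],[0,0,0,0,0,-0.06,-1]])

```text
time_s: 44.58
ee_pos: [563.0, -70.8, 161.2]
ee_rot: [180.0, -0.0, -3.1]
force: [-0.7, 0.3, -1.3]
gripper_width: 17.7
gripper_force: 60.0
```

```bash
python3 st.py 4
```

```text
44.77 pos [563.  -70.8 161.2] rot [180.   -0.   -3.1] F [-0.5 -0.4 -2.1] M [-0.064  0.283  0.283] Mz [0.251 0.259 0.315 0.289 0.3  ] q6 84.7
```

Emit:
send_rows(motion=[[0,0.001,0,0,0,0.16,-1],[0,0.001,0,0,0,0.32,-1],[0,0.001,0.01,0,0,0.34,-1],[0,0.001,0.03,0,0,0.34,-1],[0,0.001,0.052,0,0,0.34,-1],[0.005,-0.03,0.056,0,0,0.48,-1],[0.015,-0.08,0.056,0,0,0.62,-1],[0.03,-0.14,0.056,0,0,0.78,-1],[0.041,-0.19,0.056,0,0,0.92,-1],[0.041,-0.2022,0.056,0,0,1,-1],[0.041,-0.2022,0.054,0,0,1,-1],[0.041,-0.2022,0.05,0,0,1,-1]])

```text
time_s: 46.28
ee_pos: [583.5, -171.5, 186.3]
ee_rot: [180.0, -0.0, 56.9]
force: [0.6, 0.9, -4.8]
gripper_width: 17.6
gripper_force: 60.0
```

```bash
python3 heads.py
```

```text
[ 583.5 -171.5  186.3] [180.   -0.   56.9] [ 0.6  0.9 -4.8]
[191. 128.] [563.6 -70.1] [16.3 16.3] 22.1
[321. 130.] [ 624.5 -111. ] [16. 16.] 35.8
[257. 194.] [ 573.8 -121. ] [17.4 17.3] 84.5
[199. 252.] [ 522.5 -131.1] [16.9 16. ] 27.9
```

Emit:
send_rows(motion=[[0,0,-0.014,0,0,0.052,-1],[0,0,-0.03,0,0,0.052,-1],[0,0,-0.042,0,0,0.052,-1],[0,0,-0.05,0,0,0.052,-1],[0,0,-0.05,0,0,0.052,-1]])

```text
time_s: 46.95
ee_pos: [583.2, -171.8, 160.6]
ee_rot: [-180.0, 0.0, 60.0]
force: [-0.5, 0.2, -4.8]
gripper_width: 17.9
gripper_force: 60.0
```

```bash
python3 st.py 1
```

```text
47.0 pos [ 583.4 -171.9  160.9] rot [180.   0.  60.] F [ 0.   0.3 -4.9] M [-0.044  0.035  0.004] Mz [ 0.049 -0.041] q6 12.5
```

Emit:
send_rows(motion=[[0,0,0,0,0,-0.12,-1],[0,0,0,0,0,-0.22,-1],[0,0,0,0,0,-0.3,-1],[-0.0005,-0.001,0,0,0,-0.36,-1],[-0.0005,-0.001,0,0,0,-0.42,-1],[-0.001,-0.0015,0,0,0,-0.48,-1],[-0.001,-0.0015,0,0,0,-0.54,-1],[-0.001,-0.0015,0,0,0,-0.6,-1],[-0.001,-0.0015,0,0,0,-0.66,-1],[-0.001,-0.0015,0,0,0,-0.72,-1],[-0.001,-0.0015,0,0,0,-0.76,-1],[-0.001,-0.0015,0,0,0,-0.76,-1]])

```text
time_s: 48.5
ee_pos: [583.1, -172.8, 161.3]
ee_rot: [180.0, -0.0, 14.5]
force: [-0.3, -0.0, -4.8]
gripper_width: 17.8
gripper_force: 60.0
```

```bash
python3 st.py 4
```

```text
48.7 pos [ 583.1 -172.8  161.3] rot [180.   -0.   14.5] F [-0.1 -0.2 -4.6] M [-0.079  0.108  0.271] Mz [0.274 0.274 0.266 0.252 0.29 ] q6 57.9
```

Emit:
send_rows(motion=[[0,0,0,0,0,-0.03,-1],[0,0,0,0,0,-0.06,-1],[0,0,0,0,0,-0.06,-1]])

```text
time_s: 49.08
ee_pos: [583.1, -172.8, 161.3]
ee_rot: [180.0, -0.0, 10.8]
force: [-0.1, -2.2, -3.9]
gripper_width: 17.3
gripper_force: 60.0
```

```bash
python3 st.py 4
```

```text
49.27 pos [ 583.1 -172.7  161.2] rot [180.   -0.   10.9] F [-0.1 -0.9 -2.5] M [-0.216  0.123  0.315] Mz [0.345 0.313 0.319 0.292 0.306] q6 61.6
```

Emit:
send_rows(motion=[[0,0.001,0,0,0,0.16,-1],[0,0.001,0,0,0,0.32,-1],[0,0.001,0.01,0,0,0.34,-1],[0,0.001,0.03,0,0,0.34,-1],[0,0.001,0.06,0,0,0.34,-1],[0,0.001,0.12,0,0,0.34,-1],[-0.01,0.05,0.16,0,0,0.38,-1],[-0.03,0.14,0.16,0,0,0.45,-1],[-0.05,0.24,0.16,0,0,0.52,-1],[-0.07,0.34,0.16,0,0,0.59,-1],[-0.095,0.44,0.16,0,0,0.66,-1],[-0.115,0.54,0.16,0,0,0.72,-1],[-0.14,0.64,0.16,0,0,0.76,-1],[-0.158,0.73,0.16,0,0,0.78,-1],[-0.1694,0.775,0.12,0,0,0.78,-1],[-0.1694,0.787,0.08,0,0,0.78,-1],[-0.1694,0.787,0.02,0,0,0.78,-1],[-0.1694,0.787,0,0,0,0.78,-1],[-0.1694,0.787,-0.03,0,0,0.78,-1],[-0.1694,0.787,-0.05,0,0,0.78,-1]])

```text
time_s: 51.78
ee_pos: [498.3, 221.0, 135.9]
ee_rot: [180.0, -0.0, 57.6]
force: [-0.2, 0.8, -4.7]
gripper_width: 17.7
gripper_force: 60.0
```

```bash
python3 - <<'E'
from h import *
from workcell import env,eyes
f,s=wrist(eyes,env,"w5"); print(s["ee_pos"].round(1),s["ee_rot"].round(1),s["force"].round(1),s["qpos"].round(0))
P=cloud(f)
m=(P[...,2]>34)&(P[...,2]<46)&(f["pixels"][...,0]>130)&(f["pixels"][...,2]<130)&(np.hypot(P[...,0]-500,P[...,1]-218)<62)
q=P[m]; print("hold",len(q),cv2.minAreaRect(q[:,:2].astype(np.float32)))
E
```

```text
[498.3 221.  135.9] [180.   -0.   57.6] [-0.2  0.8 -4.7] [ 23.  19. 100.   0.  60.  55.]
hold 1219 ((498.5335998535156, 221.2010498046875), (80.40811157226562, 80.29815673828125), 57.86507797241211)
```

View pics/w5.png

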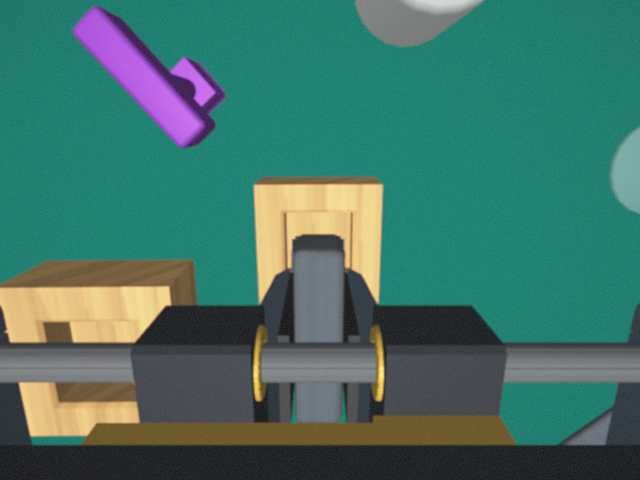

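The key hangs over the small block's hole, around (318,240), and the block centre measures (498.5, 221.2). Lowering the key in.

Emit:
send_rows(motion=[[0,0,-0.03,0,0,0,-1],[0,0,-0.06,0,0,0,-1],[0,0,-0.08,0,0,0,-1],[0,0,-0.095,0,0,0,-1],[0,0,-0.102,0,0,0,-1],[0,0,-0.102,0,0,0,-1],[0,0,-0.102,0,0,0,-1]])

```text
time_s: 52.7
ee_pos: [498.6, 221.1, 85.4]
ee_rot: [180.0, -0.0, 57.7]
force: [0.6, 0.1, -5.1]
gripper_width: 17.6
gripper_force: 60.0
```

```bash
python3 st.py 2
```

```text
52.8 pos [498.5 221.   85.4] rot [180.   -0.   57.7] F [ 0.2  0.1 -5.4] M [-0.01   0.066 -0.011] Mz [ 0.001 -0.01  -0.025] q6 55.1
```

Emit:
send_rows(motion=[[0,0,-0.002,0,0,0,-1],[0,0,-0.0025,0,0,0,-1],[0,0,-0.0025,0,0,0,-0.4],[0,0,-0.0025,0,0,0,0],[0,0,-0.0025,0,0,0,0],[0,0,-0.0025,0,0,0,0],[0,0,-0.0025,0,0,0,0],[0,0,-0.0025,0,0,0,0],[0,0,0.04,0,0,0,0],[0,0,0.1,0,0,0,0],[0,0,0.2,0,0,0,0],[0,0,0.3,0,0,0,0],[0,0,0.34,0,0,0,0],[0,0,0.34,0,0,0,0],[0,0,0.34,0,0,0,0]])

```text
time_s: 54.68
ee_pos: [497.5, 220.6, 253.6]
ee_rot: [-179.9, 0.1, 57.7]
force: [-1.3, -0.0, -0.5]
gripper_width: 45.7
gripper_force: 0.0
```

```bash
python3 - <<'E'
from h import *
from workcell import env,eyes
f,s=wrist(eyes,env,"w6"); print(s["time_s"],s["ee_pos"].round(1),s["force"].round(1),s["gripper_width"])
P=cloud(f); dk=f["pixels"].max(-1)<110
m=(P[...,2]>108)&(P[...,2]<124)&dk&(np.hypot(P[...,0]-500,P[...,1]-216)<60)
q=P[m]; print(len(q),q[:,2].max(),cv2.minAreaRect(q[:,:2].astype(np.float32)))
E
```

```text
54.675 [497.5 220.6 253.6] [-1.3 -0.  -0.5] 45.660477895072404
166 116.15136073317194 ((498.81781005859375, 222.32789611816406), (68.95504760742188, 17.836307525634766), 57.19955062866211)
```

View pics/w6.png

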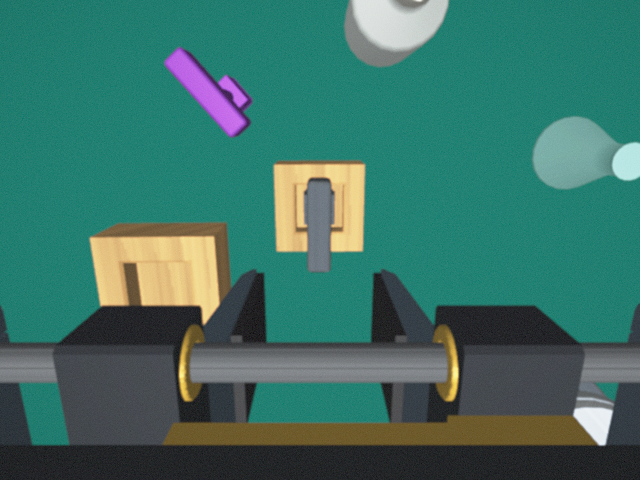

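The key stands upright in the small block: its bar is at (319,225), its top measures 116 mm above the bench, and the gripper is clear of it. Handing in.

```bash
python3 -c "
from workcell import env
print(env.job_done())"
```

```text
the job is handed in; nothing more can be done
None
```

I tightened all four screws crosswise in two passes (estimated draws about 0.62–0.65 rad, torque readings 0.27–0.33 N m when stopped), stood the key upright back in its block, and handed the job in at about 55 s; no verdict was shown.

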